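# Lock the spool and switch on the lap

## Robot

A 6-joint arm with a two-finger parallel gripper is mounted at the origin on the work surface. World frame = base frame: x ahead of the robot, y to its left, z up, the work surface at z = 0. Lengths are in m, angles in rad, forces in N, time in s.
With the tool pointing down it reaches from about 0.375 to 0.9 m from the base axis. Payload 3.1 kg.
Tool frame: the origin (TCP) lies between the finger pads; the fingertips stand manip.nose_length ahead of it and the grasp point (between the pads) lies 5 mm behind it (manip.nose_length is the distance from the TCP to the fingertips, in m); z points along the fingers, y is the line along which they close (so a half turn about z gives the same grasp; the last joint's range is limited). The gripper opens to 85 mm and grips with 20 to 120 N. Pads are 22 mm wide; open, the fingers measure 114 mm over their backs; the gripper's body (76 mm by 85 mm) begins 54 mm behind the grasp point. The pads swing forward as they close: fully open they stand 13 mm farther back than shut.
Start: joints at [0.986, 0.527, 1.433, -0, 1.181, -0.178], TCP at [0.247, 0.574, 0.245] pointing down, gripper open.
Joint ranges: [-3.08, 3.08], [-0.75, 2.2], [0.22, 2.44], [-1.43, 4.57], [0, 2.65], [-2.85, 2.85]. Speed limits (rad/s): [2.79, 2.79, 3.14, 3.14, 3.14, 3.14].

## Interface

Orientations are given as a unit quaternion [x, y, z, w].
In Python, from station import monitor, eyes, job, manip gives the robot as it stands.
- The arm moves only by the shell command python3 -m pendant 'ROWS' [FORCE]. ROWS is JSON, a list that holds one entry, the list of rows, each a list of 7 numbers: the shift along the tool's x, y, z as a fraction of full scale, then the turn, a rotation vector about the tool's x, y, z as a fraction of full scale, then the opening, from 0 (shut) to 1 (fully open). A call has 1 to 20 rows; each row shifts and turns the commanded pose from where the row before left it, along the tool's axes as they then stand; what a row does not reach is not made up. Full scale, the value 1, is 800 mm for a shift and 0.12 rad for a turn. A row lasts 1/10 s, in which the tool goes at most 50 mm and 8.59 degrees, less where a joint would pass 70% of its speed; a pose out of reach is approached as far as the arm can. A call with a number of a shift or a turn outside -1 to 1 is refused whole. A call with a gripper value outside its range is refused whole. The fingers move at their own pace and stop on an object; FORCE is the grip in N (left out, the last holds). Time passes only in rows, so rows that do not move let the fingers close. It gives the time, the measured TCP pose, the force, the opening and the grip force at its end, in the units of the state.
- monitor.sense(): the state, without advancing time (a new reading comes with each control period).
- eyes.snapshot(name): name is "scene" or "side" or "wrist"; returns a dict with "pixels" (420x560x3 uint8, red, green, blue), "depth" (420x560 float32, m along the optical axis (not along the pixel's ray), 0 where there is no reading), "intrinsics" (3x3 intrinsics, pixels), "eye" and "attitude" of the camera in the world. Camera axes: x right, y down, z forward; pixel columns grow to the right and rows downward; lengths in m; the calibration is good to about 2 mm. A picture is of the moment at which its call begins.
- job.sign_off(): hands the job in; it is judged then, once.
The state is a dict: "t": time; "q": joint angles; "qd": joint speeds; "tau": joint torques, N m; "tcp_pos": TCP position; "tool_rot": TCP orientation; "force": force on the tool from outside, world axes, zero at the start; "ft_torque": the same for the moment, N m; "finger_gap": opening from 0.0 (shut) to 1.0 (fully open); "gripper_force": force on a finger pad.
Only numpy, scipy, OpenCV 4.12 (cv2) and the standard library are available. Lean on these libraries where they do the work, as an engineer would, in place of code of your own. Each camera call takes 0.05 s, during which the arm holds its last target. There are 200 camera calls.

## Task

Lock the steel spool in its fixture and switch the lap on: push the broad round plunger fully home, then the long bar key fully home, and last press down the raised end of the rocker on the switch box until it has tipped right over. Do not press the slim round ejector pin, and leave the spool and the loose parts where they stand; nothing needs to be picked up.

Things in the scene. Friction and masses are not known exactly. Their poses are not given: they have to be found in the camera images.
- fixture: Fixed black plate 170 (x) x 300 (y) x 18 mm high, flat on the bench; origin under its centre, z up. Spool at fixture x +42 mm, y 0, in a spring clip. Three fixed black blocks 54 x 54 x 22 mm (tops 40 mm above the bench), one key each (plunger, bar, pin), stand at fixture x -45 mm, y -90, 0, +90 mm; which is where varies, and each lies square to the plate.
- plunger (a joint): Key travel in m, 0 up (14 mm proud of its block) to 0.010 fully home (4 mm proud), moving straight down. Friction of about 4 N, no spring: it stays where it is pushed. The plunger is a steel mushroom with a flat round head of 40 mm diameter. See fixture for the three places it may have.
- plunger_top (a point): Centre of the flat top of the round plunger; moves with it (54 mm above the bench when up, 44 mm when home).
- bar (a joint): Key travel in m, 0 up (14 mm proud of its block) to 0.010 fully home (4 mm proud), moving straight down. Friction of about 4 N, no spring: it stays where it is pushed. The bar key is a steel bar 16 mm (fixture x) by 50 mm (fixture y) with a flat top. See fixture for the three places it may have.
- bar_top (a point): Centre of the flat top of the bar key; moves with it (54 mm above the bench when up, 44 mm when home).
- pin (a joint): Key travel in m, 0 up (14 mm proud of its block) to 0.010 fully home (4 mm proud), moving straight down. Friction of about 4 N, no spring: it stays where it is pushed. The ejector pin is a slim steel pin of 14 mm diameter; it must not be pressed. See fixture for the three places it may have.
- pin_top (a point): Centre of the top of the ejector pin, 54 mm above the bench.
- switch_box: Fixed grey switch box, 110 (x) x 130 (y) x 45 mm high, standing on the bench apart from the fixture; origin at the centre of its underside, z up. The rocker is centred on its top.
- rocker (a joint): Black paddle rocker, rad: 0 to 0.06 at the start (end towards box +y raised), 0.40 tipped right over (+y end down). Paddle 34 (box x) x 74 (box y) x 12 mm, turning about a box-x axis through its middle 61 mm above the bench, tilt 0.2 either way. Friction 0.06 N m, no spring: stays where left. A 22 mm wide flat fingertip ends about 63 mm above the bench, bearing on its pivot-side edge.
- rocker_press (a point): Point to press on the paddle's upper face, 27 mm from the pivot towards its +y end, which starts raised; moves with the paddle (about 72 mm above the bench at joint 0, 61.5 mm at 0.40).
- spool: Loose steel spool with two flanges of 40 mm diameter, 64 mm tall, standing 10 mm deep in a pocket of the fixture, top 72 mm above the bench. Origin at the centre of its underside, z along its axis. Leave it.
- cap: Loose white nylon protective cap, 30 mm diameter, 22 mm tall, on the fixture plate beside the spool; origin under its centre. Leave it.
- insert: Loose stainless seal insert, a ring of 32 mm diameter, 12 mm tall, on the fixture plate on the spool's other side; origin under its centre. Leave it.
- sleeve: Loose copper lap sleeve, a tube of 36 mm diameter, 50 mm tall, standing on the bench on the robot's side of the fixture; origin under its centre. Leave it.
- punch: Loose blue steel drift punch, 130 mm long, 12 mm thick, lying on the bench to the left of the fixture; origin on its underside near mid-length. Leave it.
- tin: Loose closed tin, 66 mm diameter, 55 mm tall, on the bench beyond the switch box; origin under its centre. Leave it.
- gauge_ring: Loose steel setting ring, 52 mm diameter, 16 mm tall, on the bench on the robot's side of the switch box; origin under its centre. Leave it.
Mind the look-alikes: they are no part of the job. What is shaped like the spool but green is not meant.

How it is judged:
By the outcome, as a careful person would: the job done as asked, in the order asked, and still so for the second after the job is handed in, with the robot touching nothing.
It also fails if it takes over 40 s, if anything falls off the work surface, if the arm or the gripper's body presses on something with over 40 N, if the wrist force passes 120 N, or if a joint passes its speed limit or range.

## Working session

There is one attempt and no reset: what is moved stays moved. The work goes in short steps, Python scripts to look and compute and a shell command to move; the robot and the scene stay as the last step left them, time stands still between calls to the robot, and variables do not carry over. Pictures are saved under pics/ and viewed, at most 10 in all, crops included, and the job is handed in when it is done.

```bash
mkdir -p pics; cat > h.py <<'E'
import numpy as np, cv2
from station import monitor, eyes, job, manip
def snap(n,f=None):
    s=eyes.snapshot(n)
    if f: cv2.imwrite('pics/'+f,cv2.cvtColor(s['pixels'],cv2.COLOR_RGB2BGR))
    np.savez('/tmp/'+n+'.npz',**{k:np.array(v) for k,v in s.items()})
    return s
def R(s):
    a=np.array(s['attitude'],float)
    if a.shape==(3,3): return a
    from scipy.spatial.transform import Rotation
    return Rotation.from_quat(a).as_matrix()
def ray(s,u,v):
    d=R(s)@np.linalg.solve(np.array(s['intrinsics']),[u,v,1.]); return np.array(s['eye']),d
def plane(s,u,v,z):
    o,d=ray(s,u,v); return o+d*(z-o[2])/d[2]
def cloud(s):
    K=np.array(s['intrinsics']);D=np.array(s['depth']);v,u=np.indices(D.shape)
    P=np.stack([(u-K[0,2])/K[0,0]*D,(v-K[1,2])/K[1,1]*D,D],-1)
    return P@R(s).T+np.array(s['eye'])
E
python3 - <<'E'
from h import *
for n in('scene','side','wrist'):
    s=snap(n,n+'1.png'); print(n,s['eye'],s['attitude'])
m=monitor.sense();print(m['t'],m['tcp_pos'],m['tool_rot'],m['force'],manip.nose_length)
E
```

```text
scene [ 0.86176961 -0.43242669  0.84784219] [ 0.91248396  0.25647341 -0.09150068 -0.30532286]
side [ 0.12411487 -0.50618459  0.87979421] [ 0.88179169 -0.30986224  0.11171895 -0.33756137]
wrist [0.16924457 0.60731448 0.37329572] [0.82339577 0.54287041 0.09007883 0.13855296]
0.15 [0.24697161 0.57356237 0.24454415] [ 2.02004464e-01  9.79384235e-01 -7.83280206e-04 -3.21204338e-04] [-0.1532005   0.52318614 -0.22586774] 0.014
```

View pics/scene1.png

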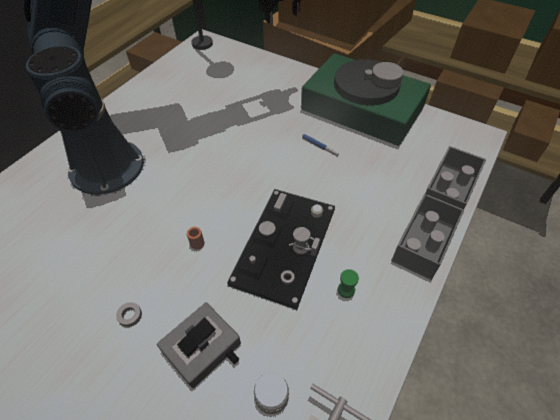

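View pics/side1.png

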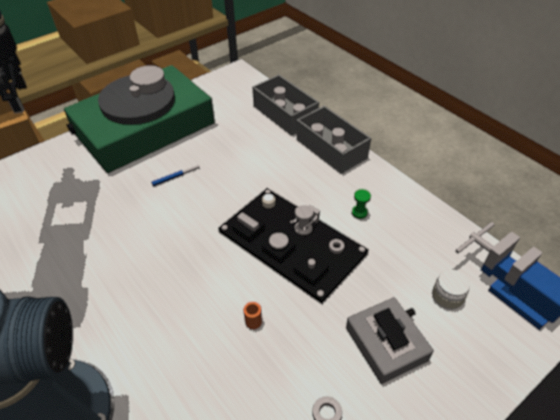

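Scene view: bar key at about (280,200), plunger (267,228), pin (252,259), spool (301,238), rocker (197,336). The side view agrees, with the bar at (247,222), plunger (279,241), pin (311,265) and rocker (391,328). Next I measure from both views.

```bash
python3 - <<'E'
from h import *
seeds={'scene':dict(bar=(280,200),plunger=(267,228),pin=(252,259),rocker=(197,336)),'side':dict(bar=(247,222),plunger=(279,241),pin=(311,265),rocker=(391,328))}
obs={}
for n in seeds:
    s=dict(np.load('/tmp/%s.npz'%n)); P=cloud(s); g=cv2.cvtColor(s['pixels'],cv2.COLOR_RGB2GRAY)
    for k,(u,v) in seeds[n].items():
        w=s['pixels'][v-30:v+30,u-30:u+30]; gg=g[v-30:v+30,u-30:u+30]
        m=((gg<45) if k=='rocker' else (gg>85)).astype(np.uint8)
        c,l,st,ce=cv2.connectedComponentsWithStats(m)
        i=min(range(1,c),key=lambda i:np.hypot(*(ce[i]-30))+ (99 if st[i,4]<12 else 0))
        M=l==i; Q=P[v-30:v+30,u-30:u+30][M]; z=np.median(Q[:,2])
        px=ce[i]+[u-30,v-30]; obs.setdefault(k,[]).append(ray(s,*px))
        (r)=cv2.minAreaRect(np.argwhere(M)[:,::-1].astype(np.float32))
        print(n,k,st[i,4],px.round(1),'depth z',z.round(4),np.percentile(Q[:,2],[5,95]).round(3),'med',np.median(Q,0).round(4),plane(s,*px,.054 if k!='rocker' else .067).round(4))
    x0=[(210,170),(195,170)][n=='side']; 
    a=s['pixels'][170:395,140:360] if n=='scene' else s['pixels'][180:390,210:450]
    cv2.imwrite('pics/%sz.png'%n,cv2.cvtColor(cv2.resize(a,None,fx=2.6,fy=2.6,interpolation=2)[:600],cv2.COLOR_RGB2BGR))
for k,((o,d),(p,e)) in obs.items():
    t=np.linalg.lstsq(np.c_[d,-e],p-o,rcond=None)[0]; print(k,'two-view',((o+d*t[0]+p+e*t[1])/2).round(4),np.linalg.norm(o+d*t[0]-p-e*t[1]).round(4))
E
```

```text
scene bar 106 [279.8 200.5] depth z 0.055 [0.052 0.057] med [0.5163 0.1136 0.055 ] [0.5159 0.1147 0.054 ]
scene plunger 179 [266.6 227.5] depth z 0.0554 [0.053 0.058] med [0.533  0.0263 0.0554] [0.5326 0.027  0.054 ]
scene pin 25 [251.8 257.9] depth z 0.0545 [0.053 0.057] med [ 0.5501 -0.0623  0.0545] [ 0.5496 -0.0616  0.054 ]
scene rocker 633 [195.8 336.8] depth z 0.0676 [0.061 0.074] med [ 0.5617 -0.2744  0.0676] [ 0.5612 -0.2747  0.067 ]
side bar 153 [247.6 219.8] depth z 0.0544 [0.049 0.058] med [0.5161 0.114  0.0544] [0.5168 0.1141 0.054 ]
side plunger 237 [278.1 239.9] depth z 0.0547 [0.043 0.058] med [0.5336 0.0258 0.0547] [0.5335 0.0262 0.054 ]
side pin 38 [311.  261.5] depth z 0.054 [0.048 0.057] med [ 0.5509 -0.0614  0.054 ] [ 0.5507 -0.0615  0.054 ]
side rocker 711 [390.7 329.3] depth z 0.0662 [0.058 0.073] med [ 0.5563 -0.2761  0.0662] [ 0.5562 -0.2758  0.067 ]
bar two-view [0.5164 0.1137 0.0549] 0.0006
plunger two-view [0.5331 0.026  0.055 ] 0.0008
pin two-view [ 0.5501 -0.0622  0.0552] 0.0
rocker two-view [ 0.5591 -0.2739  0.0616] 0.0007
```

View pics/scenez.png

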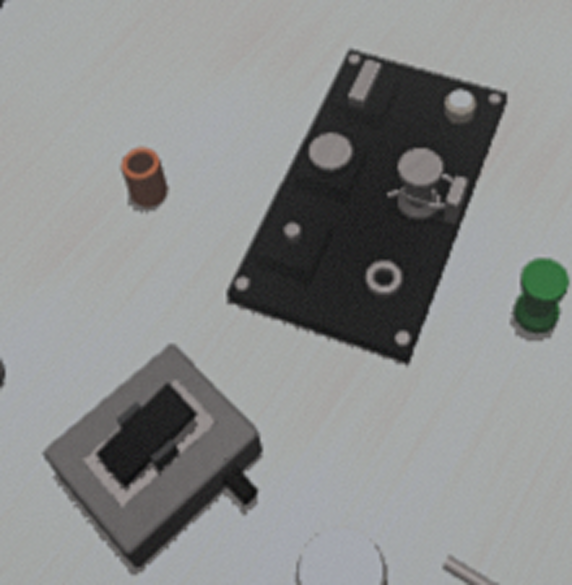

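The enlarged scene shows all three keys up, the bar at the far end, the plunger in the middle and the pin nearest the box. Next: which rocker end is raised, and the shift in tool axes.

```bash
cat >> h.py <<'E'
from scipy.spatial.transform import Rotation as Ro
def togo(p,m=None):
    m=m or monitor.sense(); r=Ro.from_quat(m['tool_rot']).as_matrix()
    return r.T@(np.array(p)-m['tcp_pos'])
E
python3 - <<'E'
from h import *
for n,(u,v) in dict(scene=(196,337),side=(391,329)).items():
    s=dict(np.load('/tmp/%s.npz'%n)); P=cloud(s); g=cv2.cvtColor(s['pixels'],cv2.COLOR_RGB2GRAY)
    w=np.s_[v-30:v+30,u-30:u+30]
    Z=P[w][...,2]; M=((g[w]<45)&(Z>.057)).astype(np.uint8)
    c,l,st,ce=cv2.connectedComponentsWithStats(M); M=l==1+np.argmax(st[1:,4]); Q=P[w][M]
    (cx,cy),(a,b),ang=cv2.minAreaRect((Q[:,:2]*1000).astype(np.float32))
    pr=np.linalg.lstsq(np.c_[Q[:,:2]-[cx/1e3,cy/1e3],np.ones(len(Q))],Q[:,2],rcond=None)[0]
    up=pr[:2]/np.linalg.norm(pr[:2])
    print(n,len(Q),'centre',cx,cy,a,b,ang,'slope',np.linalg.norm(pr[:2]),'up dir',up,np.degrees(np.arctan2(up[1],up[0])),'z',pr[2])
    B=(g[w]>60)&(Z>.035)&(Z<.05)
m=monitor.sense(); r=Ro.from_quat(m['tool_rot']).as_matrix(); print(r.round(3))
print('above plunger tips z .09',(togo([.533,.026,.104])*1000).round(1))
E
```

```text
scene 627 centre 708.5155639648438 -332.509033203125 72.80878448486328 358.5807189941406 68.3743896484375 slope 1.5259132366984007 up dir [ 0.98263545 -0.18554671] -10.693008174132355 z 0.30537117386636203
side 671 centre 364.31329345703125 -395.42633056640625 524.8284912109375 66.3756103515625 31.96295928955078 slope 1.8721756902916191 up dir [-0.99196     0.12655179] 172.72962147835483 z 0.39791555522161187
[[-0.918  0.396 -0.001]
 [ 0.396  0.918 -0.001]
 [ 0.    -0.002 -1.   ]]
above plunger tips z .09 [-479.4 -389.5  141. ]
```

```bash
python3 -m pendant '[[[-0.0461,-0.0375,0,0,0,0,0],[-0.0461,-0.0375,0,0,0,0,0],[-0.0461,-0.0375,0,0,0,0,0],[-0.0461,-0.0375,0,0,0,0,0],[-0.0461,-0.0375,0,0,0,0,0],[-0.0461,-0.0375,0,0,0,0,0],[-0.0461,-0.0375,0,0,0,0,0],[-0.0461,-0.0375,0,0,0,0,0],[-0.0461,-0.0375,0,0,0,0,0],[-0.0461,-0.0375,0,0,0,0,0],[-0.0461,-0.0375,0,0,0,0,0],[-0.0461,-0.0375,0,0,0,0,0],[-0.0461,-0.0375,0,0,0,0,0],[0,0,0.045,0,0,0,0],[0,0,0.045,0,0,0,0],[0,0,0.045,0,0,0,0],[0,0,0,0,0,0,0],[0,0,0,0,0,0,0]]]'
python3 - <<'E'
from h import *
for n,(u,v) in dict(scene=(196,337),side=(391,329)).items():
    s=dict(np.load('/tmp/%s.npz'%n)); P=cloud(s); g=cv2.cvtColor(s['pixels'],cv2.COLOR_RGB2GRAY)
    w=np.s_[v-30:v+30,u-30:u+30]
    Z=P[w][...,2]; M=((g[w]<45)&(Z>.057)&(Z<.085)).astype(np.uint8)
    c,l,st,ce=cv2.connectedComponentsWithStats(M); M=l==1+np.argmax(st[1:,4]); Q=P[w][M]
    (cx,cy),(a,b),ang=cv2.minAreaRect((Q[:,:2]*1000).astype(np.float32))
    pr=np.linalg.lstsq(np.c_[Q[:,:2]-[cx/1e3,cy/1e3],np.ones(len(Q))],Q[:,2],rcond=None)[0]
    up=pr[:2]/np.linalg.norm(pr[:2])
    print(n,len(Q),'centre',cx,cy,a,b,ang,'slope',np.linalg.norm(pr[:2]),'up dir',up,np.degrees(np.arctan2(up[1],up[0])),'z',pr[2])
print('tips->plunger',(togo([.533,.026,.054+.014])*1000).round(1))
s=snap('wrist','w2.png')
E
```

```text
t: 1.95
tcp_pos: [0.5331, 0.0262, 0.1372]
tool_rot: [0.202, 0.979, -0.0, -0.001]
force: [0.4, -0.6, 0.3]
finger_gap: 0.001
gripper_force: 0.0
scene 626 centre 559.6136474609375 -273.908203125 70.68574523925781 35.25624084472656 76.6190185546875 slope 0.19252604304706347 up dir [-0.07216662  0.99739259] 94.13843998029917 z 0.06771033721427883
side 666 centre 561.0888061523438 -275.28619384765625 70.05992126464844 38.10581970214844 77.09244537353516 slope 0.18868905032052202 up dir [0.45357968 0.89121573] 63.026414366770105 z 0.06699695249595077
tips->plunger [-0.1 -0.2 69.2]
```

View pics/w2.png

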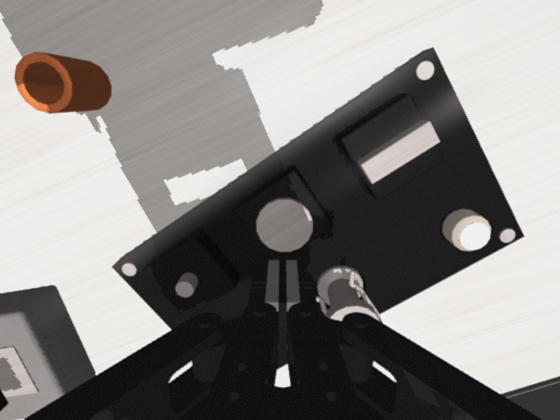

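The wrist view shows the plunger head at (285,225) straight ahead of the fingertips, the bar at (400,150) and the pin at (186,284). I go down on the plunger.

```bash
python3 -m pendant '[[[0,0,0.05,0,0,0,0],[0,0,0.025,0,0,0,0],[0,0,0.006,0,0,0,0],[0,0,0.005,0,0,0,0],[0,0,0.004,0,0,0,0],[0,0,0.003,0,0,0,0],[0,0,0.002,0,0,0,0],[0,0,0,0,0,0,0],[0,0,0,0,0,0,0]]]'
```

```text
t: 2.9
tcp_pos: [0.5347, 0.026, 0.062]
tool_rot: [0.202, 0.979, 0.0, 0.002]
force: [1.9, 1.9, 4.1]
finger_gap: 0.001
gripper_force: 1.8
```

```bash
python3 -m pendant '[[[0,0,0.002,0,0,0,0],[0,0,0.002,0,0,0,0],[0,0,0.001,0,0,0,0],[0,0,0,0,0,0,0],[0,0,0,0,0,0,0]]]'
```

```text
t: 3.4
tcp_pos: [0.5343, 0.0259, 0.058]
tool_rot: [0.202, 0.979, 0.0, 0.001]
force: [2.1, 0.2, 9.1]
finger_gap: -0.007
gripper_force: 4.3
```

```bash
python3 -m pendant '[[[0,0,0.0015,0,0,0,0],[0,0,0.0015,0,0,0,0],[0,0,0,0,0,0,0],[0,0,0,0,0,0,0]]]'
```

```text
t: 3.8
tcp_pos: [0.5343, 0.0259, 0.0578]
tool_rot: [0.202, 0.979, -0.0, 0.002]
force: [-0.9, 1.3, 25.5]
finger_gap: 0.002
gripper_force: 12.8
```

Force has risen to 25 N with no more travel, so the plunger is home. I lift off and check its height from above the bar.

```bash
python3 -m pendant '[[[0,0,-0.03,0,0,0,0],[0,0,-0.05,0,0,0,0],[0.0315,0.046,0,0,0,0,0],[0.0315,0.046,0,0,0,0,0],[0,0,0,0,0,0,0],[0,0,0,0,0,0,0]]]'
python3 - <<'E'
from h import *
print('to bar',(togo([.5163,.1138,.068])*1000).round(1))
for n,(u,v),q in(('scene',(267,228),(196,337)),('side',(279,241),(391,329))):
    s=snap(n);P=cloud(s);print(n,'plunger z',np.median(P[v-2:v+5,u-4:u+4,2]).round(4))
s=snap('wrist','w3.png')
E
```

```text
t: 4.4
tcp_pos: [0.514, 0.1144, 0.118]
tool_rot: [0.201, 0.98, -0.001, -0.002]
force: [-0.1, -0.1, -1.1]
finger_gap: -0.002
gripper_force: 0.0
to bar [-2.5  0.4 50. ]
scene plunger z 0.0453
side plunger z 0.0446
```

View pics/w3.png

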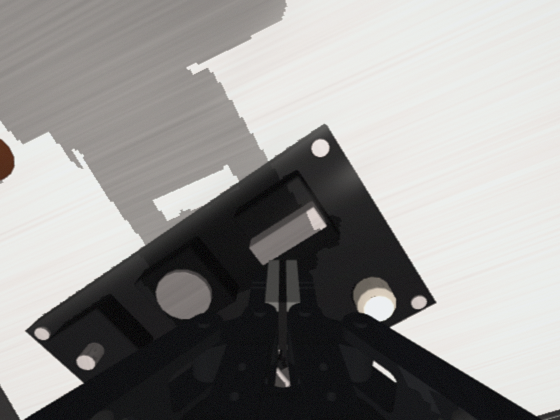

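The wrist view shows the bar top at (285,235) just ahead of the fingers, and the plunger is down 10 mm (44.9 mm high). Now the bar.

```bash
python3 -m pendant '[[[-0.003,0,0.044,0,0,0,0],[0,0,0.014,0,0,0,0],[0,0,0.004,0,0,0,0],[0,0,0.004,0,0,0,0],[0,0,0.004,0,0,0,0],[0,0,0.004,0,0,0,0],[0,0,0.002,0,0,0,0],[0,0,0.001,0,0,0,0],[0,0,0,0,0,0,0],[0,0,0,0,0,0,0]]]'
```

```text
t: 5.55
tcp_pos: [0.5183, 0.1126, 0.0581]
tool_rot: [0.202, 0.979, -0.0, 0.0]
force: [-3.3, -2.8, 7.0]
finger_gap: 0.003
gripper_force: 3.5
```

```bash
python3 -m pendant '[[[0,0,0.002,0,0,0,0],[0,0,0.0015,0,0,0,0],[0,0,0,0,0,0,0],[0,0,0,0,0,0,0]]]'
```

```text
t: 5.95
tcp_pos: [0.5184, 0.1126, 0.0578]
tool_rot: [0.202, 0.979, -0.0, 0.001]
force: [-7.2, -2.4, 27.0]
finger_gap: -0.0
gripper_force: 13.5
```

Bar home as well. Now over to the rocker's raised end, turned to line up with the box.

```bash
python3 -m pendant '[[[0,0,-0.04,0,0,0,0],[0,0,-0.06,0,0,0,0],[0,0,-0.03,0,0,0,0],[-0.0292,-0.0488,0,0,0,0,0],[-0.0292,-0.0488,0,0,0,0,0],[-0.0292,-0.0488,0,0,0,0,0],[-0.0292,-0.0488,0,0,0,0,0],[-0.0292,-0.0488,0,0,0,0,0],[-0.0292,-0.0488,0,0,0,0,0],[-0.0292,-0.0488,0,0,0,0,0],[-0.0292,-0.0488,0,0,0,0,0],[0,0,0,0,0,-0.73,0],[0,0,0,0,0,-0.73,0],[0,0,0,0,0,0,0],[0,0,0,0,0,0,0]]]'
python3 - <<'E'
from h import *
print('to press (tips 72mm)',(togo([.566,-.248,.072+.014])*1000).round(1))
r=Ro.from_quat(monitor.sense()['tool_rot']).as_matrix();print(r.round(3))
for n,(u,v) in(('scene',(280,201)),('side',(248,221))):
    s=snap(n);P=cloud(s);print(n,'bar z',np.median(P[v-1:v+3,u-2:u+3,2]).round(4))
s=snap('wrist','w4.png')
E
```

```text
t: 7.45
tcp_pos: [0.5668, -0.248, 0.1585]
tool_rot: [0.116, 0.993, -0.0, 0.001]
force: [-0.0, 0.7, 0.1]
finger_gap: -0.001
gripper_force: 0.0
to press (tips 72mm) [ 0.9 -0.2 72.5]
[[-0.973  0.231  0.001]
 [ 0.231  0.973 -0.   ]
 [-0.001 -0.    -1.   ]]
scene bar z 0.0455
side bar z 0.0443
```

View pics/w4.png

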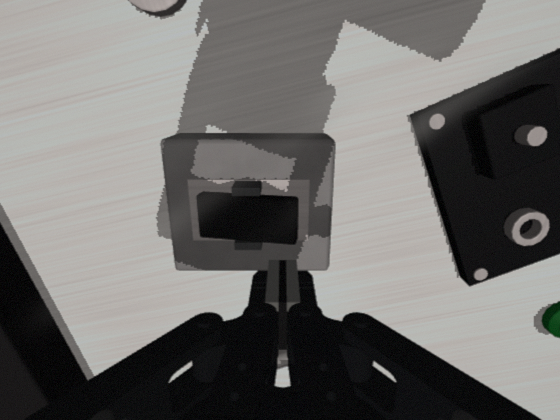

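The rocker at (247,218) lies square to the tool. Its right (raised) end is in line with the fingertips at (283,265), and the bar reads 45 mm, so it is home. I press down.

```bash
python3 -m pendant '[[[0.001,0,0.05,0,0,0,0],[0,0,0.032,0,0,0,0],[0,0,0.004,0,0,0,0],[0,0,0.004,0,0,0,0],[0,0,0.004,0,0,0,0],[0,0,0.004,0,0,0,0],[0,0,0.003,0,0,0,0],[0,0,0.002,0,0,0,0],[0,0,0,0,0,0,0],[0,0,0,0,0,0,0]]]'
```

```text
t: 8.6
tcp_pos: [0.5666, -0.2475, 0.0769]
tool_rot: [0.116, 0.993, 0.0, 0.001]
force: [2.4, 6.0, 4.7]
finger_gap: -0.0
gripper_force: 3.0
```

```bash
python3 -m pendant '[[[0,0,0.002,0,0,0,0],[0,0,0.0015,0,0,0,0],[0,0,0,0,0,0,0],[0,0,0,0,0,0,0]]]'
```

```text
t: 9.0
tcp_pos: [0.5667, -0.2475, 0.0764]
tool_rot: [0.116, 0.993, -0.0, 0.001]
force: [-0.4, 6.4, 17.8]
finger_gap: 0.003
gripper_force: 9.2
```

```bash
python3 -m pendant '[[[0,0,0.0015,0,0,0,0],[0,0,0,0,0,0,0],[0,0,0,0,0,0,0],[0,0,-0.03,0,0,0,0],[0,0,-0.06,0,0,0,0],[0,0,-0.06,0,0,0,0],[0,-0.06,-0.02,0,0,0,0],[-0.0,-0.06,0,0,0,0,0],[0,-0.06,0,0,0,0,0],[0,0,0,0,0,0,0],[0,0,0,0,0,0,0]]]'
python3 - <<'E'
from h import *
for n,(u,v) in dict(scene=(196,337),side=(391,329)).items():
    s=snap(n,n+'9.png'); P=cloud(s); g=cv2.cvtColor(s['pixels'],cv2.COLOR_RGB2GRAY)
    w=np.s_[v-30:v+30,u-30:u+30]
    Z=P[w][...,2]; M=((g[w]<45)&(Z>.055)&(Z<.085)); Q=P[w][M]
    c=[.560,-.2746]; pr=np.linalg.lstsq(np.c_[Q[:,:2]-c,np.ones(len(Q))],Q[:,2],rcond=None)[0]
    print(n,len(Q),'slope towards +y end',pr[:2]@[.228,.974])
for n,pts in dict(scene=[(280,202),(267,229),(252,258)],side=[(248,221),(279,242),(311,262)]).items():
    P=cloud(dict(np.load('/tmp/%s.npz'%n))); print(n,'bar,plunger,pin z',[np.median(P[v-1:v+2,u-1:u+2,2]).round(4) for u,v in pts])
E
```

```text
t: 10.1
tcp_pos: [0.5315, -0.3892, 0.2074]
tool_rot: [0.117, 0.993, -0.0, -0.0]
force: [-0.9, -0.2, 1.0]
finger_gap: 0.001
gripper_force: 0.0
scene 624 slope towards +y end -0.19812901321915105
side 589 slope towards +y end -0.18344209248250273
scene bar,plunger,pin z [np.float64(0.0456), np.float64(0.0442), np.float64(0.0552)]
side bar,plunger,pin z [np.float64(0.0461), np.float64(0.0452), np.float64(0.0545)]
```

View pics/side9.png

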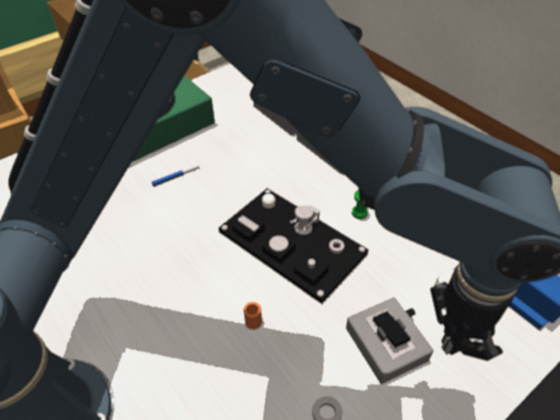

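The side view shows the arm clear at the right. The bar (248,222) and plunger (279,242) are down, the pin (311,262) is still up, and the rocker (392,329) has tipped fully, with its slope now -0.19. Nothing else has moved.

```bash
python3 -c "from station import job; print(job.sign_off())"
```

```text
the job is handed in; nothing more can be done
None
```

The job is done and handed in: plunger home, then bar home, then the rocker tipped right over, at about 10 s on the robot clock, with the ejector pin still up and the loose parts left alone.

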